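Tip a gauge block out of its case and lay it on the soak plate

ROBOT

A 6-joint arm with a two-finger parallel gripper is mounted at the origin on the work surface. World frame = base frame: x ahead of the robot, y to its left, z up, the work surface at z = 0. Lengths are in mm, angles in rad, forces in N, time in s.
With the tool pointing down it reaches from about 275 to 750 mm from the base axis. Payload 10.2 kg.
Tool frame: the origin (TCP) lies between the finger pads; the fingertips stand 8 mm ahead of it and the grasp point (between the pads) lies 11 mm behind it; z points along the fingers, x is the direction in which the jaws open and shut, and the axes are right-handed (so a half turn about z gives the same grasp; the last joint's range is limited). The gripper opens to 85 mm and grips with 20 to 120 N. Pads are 22 mm wide; open, the fingers measure 114 mm over their backs; the gripper's body (76 mm by 85 mm) begins 54 mm behind the grasp point. The pads swing forward as they close: fully open they stand 13 mm farther back than shut.
Start: joints at [0.896, 0.313, 1.498, -0, 1.331, -0.223], TCP at [229.22, 472.323, 211.894] pointing down, gripper open.
Joint ranges: [-2.94, 2.94], [-0.97, 2.17], [0.19, 2.56], [-1.23, 4.37], [0.02, 3.11], [-2.88, 2.88]. Speed limits (rad/s): [2.39, 2.39, 3.01, 3.14, 3.14, 3.14].

INTERFACE

Orientations are given as a unit quaternion [w, x, y, z].
In Python, from rig import sense, eyes, ctrl gives the robot as it stands.
- The arm moves only by the tool move_arm, never from a script. Its argument "rows" is a list that holds one entry, the list of rows, each a list of 5 numbers: the shift along the tool's x, y, z in mm, then the turn about the tool's z in units of 6 degrees (1.0 is 6 degrees), then the gripper command: -1 is shut, 1 is fully open, values between are in proportion. In form: [[[dx, dy, dz, roll, jaw], ...]]. A call has 1 to 12 rows; each row is the pose to reach, as a shift and turn from the pose measured when the call began, along the tool's axes at that moment; what a row does not reach only later rows make up. A row lasts 1/8 s, in which the tool goes at most 62.5 mm and 10.7 degrees, less where a joint would pass 70% of its speed; a pose out of reach is approached as far as the arm can. A call with a gripper value outside its range is refused whole. The fingers move at their own pace and stop on an object; "squeeze" is the grip in N (left out, the last holds). Time passes only in rows, so rows that repeat a pose let the fingers close. It gives the time, the measured TCP pose, the force and the opening at its end, in the units of the state.
- sense(): the state, without advancing time (a new reading comes with each control period).
- eyes.capture(name): name is "scene" or "side" or "wrist"; returns a dict with "color" (480x640x3 uint8, blue, green, red), "vertical_fov" (degrees; the focal length in pixels is half the picture's height over the tangent of half this angle, whatever the lens; pixels are square), "cx", "cy" (the principal point, pixels), "xyz" and "attitude" of the camera in the world. Camera axes: x right, y down, z forward; pixel columns grow to the right and rows downward; lengths in mm; the calibration is good to about 2 mm. A picture is of the moment at which its call begins. There is no depth.
- ctrl.finish_job(): hands the job in, once; it reports no verdict.
The state is a dict: "time_s": time; "joints": joint angles; "dq": joint speeds; "tau": joint torques, N m; "eef_pos": TCP position; "ee_rot": TCP orientation; "force": force on the tool from outside, world axes, zero at the start; "wrist_torque": the same for the moment, N m; "grip_width": opening from 0.0 (shut) to 1.0 (fully open).
Only numpy, scipy, OpenCV 4.12 (cv2) and the standard library are available. Lean on these libraries where they do the work, as an engineer would, in place of code of your own. Each camera call takes 0.05 s, during which the arm holds its last target. There are 200 camera calls.

TASK

Take the plain gauge block (not the one with a hole through it) out of the wooden case: it lies flush in its pocket, so press down on its end over the wide, deep end of the pocket until it tips up and stays leaning by itself, and take your fingers off. Then grip the raised end, lift the block out and lay it flat on the free half of the dark steel soak plate, wholly on the plate, beside and parallel to the reference block that is already there. Set it down rather than dropping it, and leave the reference block, the block with the hole, the ring gauge and the loupe where they are.

Things in the scene. Friction and masses are not known exactly. Their poses are not given: they have to be found in the camera images.
- block_c (a point): Centre of the plain gauge block: white ceramic bar 110 x 35 x 15 mm (own x, y, z), about 0.35 kg, no hole, loose. Starts flat in either of the case's two pockets, its top level with the case's top, own +x pointing to the pocket's wide, deep end. It rocks on the shelf edge 3 mm from its centre on the +x side; past about 22 degrees it falls over by itself.
- block_press (a point): Point on the plain block's top face, 45 mm from its centre towards +x: press here. A few newtons do; the finger goes about 20 mm below the case's top.
- block_lift (a point): Point half-way up the plain block, 43 mm from its centre towards -x, the end that rises. Once tipped the block leans at about 38 degrees, +x end down in the well, -x end about 30 mm above the case's top: grip it here across its 35 mm width.
- bored_c (a point): Centre of the other block in the case: same 110 x 35 x 15 mm outside, white ceramic, with an 18 mm hole through its middle from top to bottom, loose; it lies flush in the other pocket. Leave it.
- case: Wooden case, fixed, 164 x 170 x 54 mm (x, y, z), origin: centre of its underside. Two pockets along x, centre lines at y = +40 and -40 mm, from x = -62 to +57 mm. Up to x = -2 mm a pocket is 38 mm wide with a shelf 15 mm below the case's top; beyond it is 52 mm wide and 49 mm deep (the wide, deep end). Blocks start centred at about x = -5 mm.
- plate: Dark steel soak plate, fixed, 200 x 190 mm (x, y), top face 20 mm above its origin, which is the centre of its underside. The reference block lies along x on its -y half (centre at about y = -60 mm); the +y half is free.
- reference_c (a point): Centre of the reference block: plain white ceramic bar 110 x 35 x 15 mm like the wanted one, loose, lying flat on the soak plate. Leave it.
- ring_gauge_c (a point): Centre of a steel ring gauge, 48 mm across, 18 mm high, loose on the table between the case and the plate, on the robot's side. Leave it.
- loupe_c (a point): Centre of a black magnifying loupe, 38 mm across, 38 mm high, loose, standing between the case and the plate, at their far side. Leave it.
There are look-alikes about, which are no part of the job. What is shaped like the part that bears block_c but yellow is not meant. What is shaped like the case but purple is not meant.

How it is judged (in metres and radians):
On the way:
1. the plain block leans in its pocket by itself, tipped more than 25 degrees (0.44 rad), its low end down in the well, no finger touching it (angle between block_c's own z axis and vertical between 0.44 and 1 rad and contact force between block and the fingers below 0.1 N and contact force between block and case above 0.5 N and x of block_c in the frame of case between -0.03 and 0.03 m and z of block_c in the frame of case below 0.07 m and angular speed of block below 0.3 rad/s), for 0.2 s.
At the end, for the whole second after the job is handed in: Plain block flat (3.5 deg), at rest on the soak plate, wholly on it (centre within 45 mm of mid along x), centre on the free +y half (0 to 77 mm from mid), parallel to the reference block within 8.5 deg; reference and bored block within 10 mm of their starts (angle between the z axis of block_c and the z axis of plate, either way round below 0.06 rad and angle between the x axis of block_c and the x axis of reference_c, either way round below 0.15 rad and x of block_c in the frame of plate between -0.045 and 0.045 m and y of block_c in the frame of plate between 0 and 0.077 m and z of block_c in the frame of plate between 0.024 and 0.031 m and linear speed of block below 0.02 m/s and distance of each of reference_c, bored_c from where it was at the start of the episode below 0.01 m); the robot touches nothing.
It fails at once if the plain block dropped: let go with its centre more than 70 mm above the table (height (world z) of block_c above 0.07 m and contact force between block and the fingers below 0.02 N).
It fails at once if the reference block or the block with the hole moved more than 10 mm (distance of any of reference_c, bored_c from where it was at the start of the episode above 0.01 m).
It fails at once if the ring gauge or the loupe moved more than 20 mm (distance of any of ring_gauge_c, loupe_c from where it was at the start of the episode above 0.02 m).
It also fails if it takes over 43 s, if anything falls off the work surface, if the arm or the gripper's body presses on something with over 40 N, if the wrist force passes 120 N, or if a joint passes its speed limit or range.

## Working session

There is one attempt and no reset: what is moved stays moved. The work goes in short steps, Python scripts to look and compute and a tool call to move; the robot and the scene stay as the last step left them, time stands still between calls to the robot, and variables do not carry over. Pictures are saved under pics/ and viewed, about 8 in all and at most 12, crops included, and the job is handed in when it is done.

Besides the shell and the picture viewer there is one more tool, called after "Request:" as name(argument=value, ...), one argument or row to a line, values as JSON. move_arm: Moves the arm, as the interface text tells. Its arguments: {"type":"object","properties":{"rows":{"type":"array","items":{"type":"array","items":{"type":"array","items":{"type":"number"}}}},"squeeze":{"type":"number"}},"required":["rows"]}

```bash
mkdir -p pics; ls
cat > h.py <<'E'
import numpy as np, cv2
from scipy.spatial.transform import Rotation as R
from rig import sense, eyes, ctrl
def rot(q): return R.from_quat([q[1],q[2],q[3],q[0]])
def cam(name):
    c=eyes.capture(name); c['f']=240/np.tan(np.radians(c['vertical_fov'])/2)
    a=np.array(c['attitude'],float); c['R']=rot(a).as_matrix() if a.size==4 else a.reshape(3,3)
    c['xyz']=np.array(c['xyz'],float); return c
def cast(c,u,v,z):
    d=c['R']@np.array([(u-c['cx'])/c['f'],(v-c['cy'])/c['f'],1]); p=c['xyz']
    return p+d*(z-p[2])/d[2]
def proj(c,P):
    q=c['R'].T@(np.array(P)-c['xyz']); return c['f']*q[:2]/q[2]+[c['cx'],c['cy']]
E
python3 - <<'E'
from h import *
s=sense();print(s)
for n in("scene","side"):
    c=cam(n);cv2.imwrite(f"pics/{n}0.png",c['color']);print(n,c['xyz'],c['attitude'],c['f'],c['cx'],c['cy'])
E
```

```text
pics
{'time_s': 0.0, 'joints': array([ 8.95624670e-01,  3.13442760e-01,  1.49843056e+00, -5.13028453e-06,
        1.33100717e+00, -2.23405042e-01]), 'dq': array([ 1.15807367e-03,  6.41282662e-04,  8.46154567e-05, -1.81552283e-03,
        3.37126677e-04,  2.99267818e-04]), 'tau': array([ 1.52886667e-03, -4.12260783e+01, -2.59748000e+01,  1.62036123e-06,
        4.02061254e-03, -5.27951272e-06]), 'eef_pos': array([229.02606248, 472.09842184, 211.34125538]), 'ee_rot': array([ 2.14727661e-04,  8.47512213e-01,  5.30775502e-01, -6.07067359e-04]), 'force': array([-0.06714463,  0.26971856, -0.61368569]), 'wrist_torque': array([-0.01446137,  0.00316096,  0.02081559]), 'grip_width': 0.9992841843382174}
scene [835.25114697 381.51946612 788.49417496] [-0.11295051  0.32917497  0.89033723 -0.29357391] 470.5629861130773 318.2049862743017 233.34666515705757
side [ 236.00889815 -619.4070616   818.2165761 ] [-0.34909028  0.91494277 -0.19187956  0.06479148] 542.834175036093 313.8443855451049 235.21891946730776
```

View pics/scene0.png

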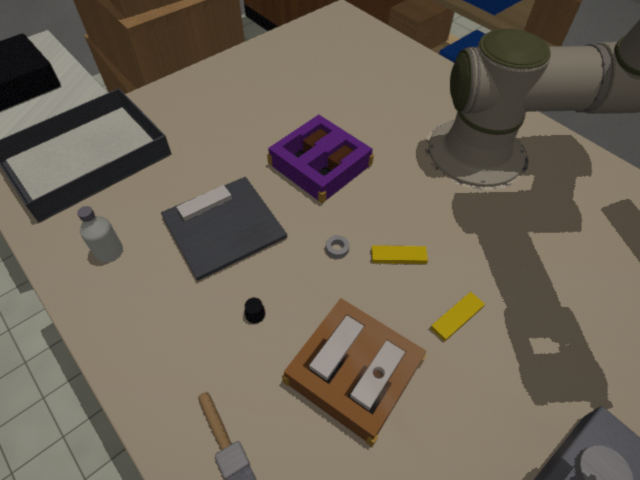

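View pics/side0.png

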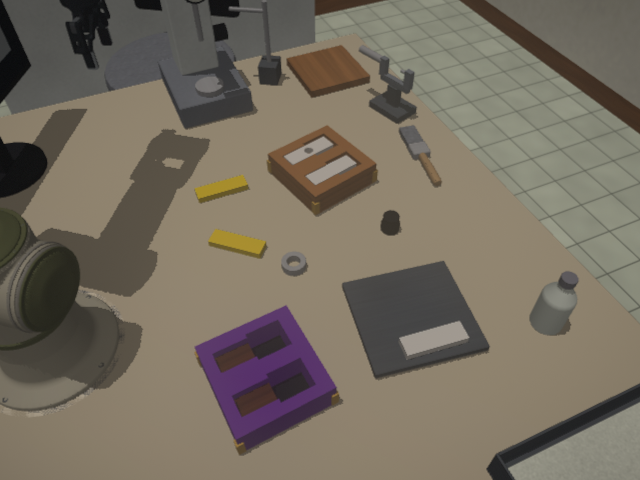

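Scene view: the wooden case is at (355,365). Its plain block is at (337,347) and the bored one, with its hole, at (378,375). The purple case at (320,155) and the yellow bars at (400,255) and (458,316) are look-alikes. The plate is at (223,225), with the reference block at (205,202). The ring gauge is at (338,246) and the loupe at (255,310). Next I'll measure and confirm with a crop.

Run:
```python
from h import *
C={n:cam(n) for n in("scene","side")}
def white(c,box):
    x0,y0,x1,y1=box; hsv=cv2.cvtColor(c['color'],cv2.COLOR_BGR2HSV)
    m=((hsv[...,1]<60)&(hsv[...,2]>140)).astype(np.uint8)*255
    k=np.zeros_like(m);k[y0:y1,x0:x1]=m[y0:y1,x0:x1]
    return [q for q in cv2.findContours(k,cv2.RETR_EXTERNAL,cv2.CHAIN_APPROX_NONE)[0] if cv2.contourArea(q)>150]
def rep(n,c,q,z):
    P=np.array([cast(c,u,v,z)[:2] for u,v in q[:,0]],np.float32)
    r=cv2.minAreaRect(P);b=cv2.boxPoints(r);e=b[1]-b[0];f=b[2]-b[1];l=e if np.hypot(*e)>np.hypot(*f) else f
    print(n,z,"px",q[:,0].mean(0).round(),"c",np.round(r[0],1),"size",np.round(r[1],1),"ang",round(np.degrees(np.arctan2(l[1],l[0]))%180,1))
for n,b in(("scene",(285,300,425,430)),("side",(270,130,380,205))):
    for q in white(C[n],b): rep(n,C[n],q,54)
for n,b in(("scene",(165,180,240,225)),("side",(390,315,475,362))):
    for q in white(C[n],b): rep(n+' ref',C[n],q,35)
# plate
for n,b in(("scene",(155,172,295,280)),("side",(335,255,495,380))):
    c=C[n];x0,y0,x1,y1=b;m=(c['color'].max(2)<85).astype(np.uint8)*255;k=np.zeros_like(m);k[y0:y1,x0:x1]=m[y0:y1,x0:x1]
    q=max(cv2.findContours(k,cv2.RETR_EXTERNAL,cv2.CHAIN_APPROX_NONE)[0],key=cv2.contourArea);rep(n+' plate',c,cv2.convexHull(q),20)
for n,(u,v),z in(("scene",(338,244),18),("side",(294,262),18),("scene",(254,303),38),("side",(391,215),38)): print(n,cast(C[n],u,v,z).round())
a=cv2.resize(C['scene']['color'][290:440,275:435],None,fx=4,fy=4,interpolation=cv2.INTER_CUBIC)
cv2.imwrite('pics/crop1.png',cv2.convertScaleAbs(a[:600],alpha=1.3))
```

```text
scene 54 px [302. 418.] c [706.2 214.4] size [53.2 69. ] ang 139.4
scene 54 px [378. 373.] c [581.2 242.4] size [108.6  33.6] ang 14.2
scene 54 px [336. 346.] c [600.4 165.3] size [108.2  32.7] ang 13.8
scene 54 px [400. 315.] c [498.1 186.3] size [ 83.3 118.4] ang 131.6
scene 54 px [303. 322.] c [615.9 118.6] size [119.7  89.7] ang 51.7
side 54 px [364. 198.] c [629.   51.7] size [101.2  47.5] ang 13.8
side 54 px [281. 194.] c [468.1 141.1] size [ 50.4 110.2] ang 104.0
side 54 px [330. 170.] c [600.1 164.1] size [108.9  33.6] ang 14.2
side 54 px [308. 150.] c [581.8 242.3] size [108.4  33.1] ang 13.9
side 54 px [363. 144.] c [676.4 184.7] size [166.6  97.4] ang 65.5
side 54 px [288. 136.] c [558.9 290.9] size [70.8 95.4] ang 155.5
scene ref 35 px [202. 192.] c [ 583.5 -285.4] size [ 81.4 118.5] ang 173.5
side ref 35 px [433. 338.] c [ 591.5 -263.9] size [ 33.7 108.5] ang 173.5
scene plate 20 px [227. 226.] c [ 592.8 -192.2] size [197.6 201.5] ang 171.1
side plate 20 px [423. 316.] c [ 587.9 -203. ] size [194.5 201.4] ang 171.1
scene [444.  -3.  18.]
side [445.  -9.  18.]
scene [655.   5.  38.]
side [660.   8.  38.]
```

View pics/crop1.png

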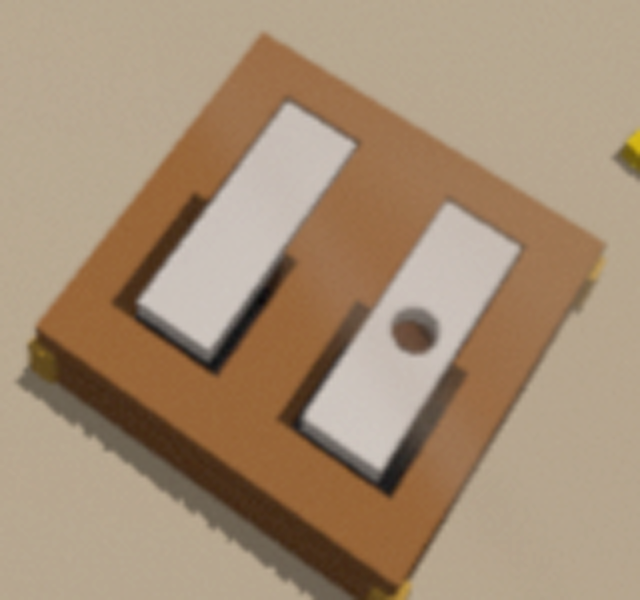

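Confirmed: in the crop, the left block at (245,230) has no hole, so it is the plain one. The one at (410,330) is bored. The widened, dark end of the pocket is at the lower left, nearer the camera, which makes case +x ≈ 14° in world. The block centre is (600,165) in both views and its measured size fits. I'll go above the press point (644,176) with the jaws along case y and closed.

```bash
cat >> h.py <<'E'
def shift(P,yaw):
    s=sense(); M=rot(s['ee_rot']).as_matrix(); d=M.T@(np.array(P)-s['eef_pos'])
    y=np.degrees(np.arctan2(M[1,0],M[0,0])); t=(y-yaw+90)%180-90
    print('t',round(s['time_s'],2),'tcp',s['eef_pos'].round(1),'yaw',round(y,1),'tilt',np.degrees(np.arccos(-M[2,2])).round(2),'F',s['force'].round(1),'g',round(s['grip_width'],3),'=> d',d.round(1),'roll',round(t/6,2))
E
python3 -c "
from h import *
shift([644,175.6,110],104)"
```

```text
t 0.2 tcp [229.1 472.2 211.5] yaw 64.1 tilt 0.05 F [-0.   0.7 -0.3] g 1.0 => d [-85.6 502.8 101.5] roll -6.65
```

Request:
move_arm(
  rows=[
    [[-9, 50, 0, -0.7, -1], [-17, 100, 0, -1.3, -1], [-26, 150, 0, -2, -1], [-34, 200, 0, -2.7, -1], [-43, 250, 0, -3.3, -1], [-51, 300, 0, -4, -1], [-60, 350, 0, -4.7, -1], [-68, 400, 0, -5.3, -1], [-77, 450, 10, -6, -1], [-85.6, 502.8, 40, -6.65, -1], [-85.6, 502.8, 70, -6.65, -1], [-85.6, 502.8, 80, -6.65, -1]],
  ],
)

```text
time_s: 1.7
eef_pos: [643.3, 175.3, 129.2]
ee_rot: [-0.001, 0.616, 0.788, -0.002]
force: [0.5, -0.4, -0.8]
grip_width: 0.001
```

```bash
python3 -c "
from h import *
shift([644,175.6,66],104)
c=cam('side');cv2.imwrite('pics/side1.png',cv2.resize(c['color'][60:260,220:460],None,fx=3,fy=3))
print(proj(c,[644,175.6,54]),proj(c,sense()['eef_pos']))"
```

```text
t 1.7 tcp [643.3 175.3 129.2] yaw 104.0 tilt 0.26 F [ 0.5 -0.4 -0.8] g 0.001 => d [ 0.1  1.1 63.2] roll -0.0
[347.08363707 160.36725823] [347.81133701 132.09368082]
```

View pics/side1.png

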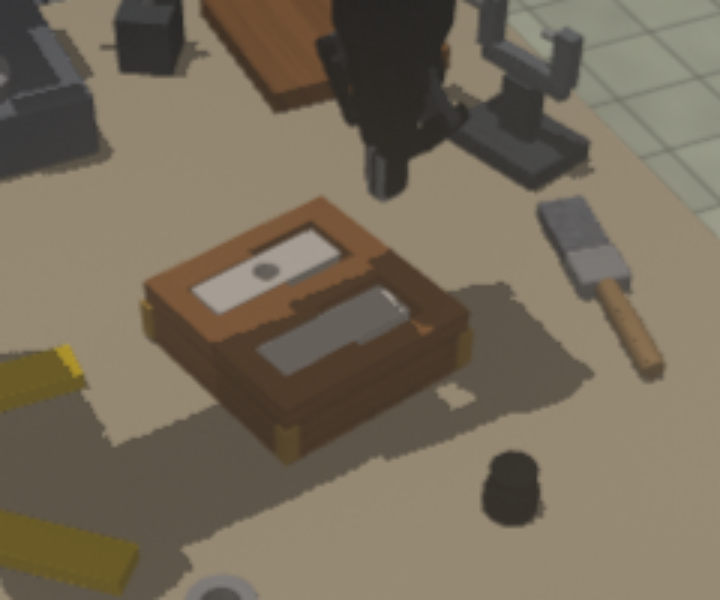

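The shut fingers are at about (385,185) in the crop, above the far (wide) end of the plain block, as intended. Now press.

Request:
move_arm(
  rows=[
    [[0.1, 1, 30, 0, -1], [0.1, 1, 58, 0, -1], [0.1, 1, 64, 0, -1], [0.1, 1, 67, 0, -1], [0.1, 1, 70, 0, -1], [0.1, 1, 73, 0, -1], [0.1, 1, 76, 0, -1], [0.1, 1, 79, 0, -1], [0.1, 1, 82, 0, -1]],
  ],
)

```text
time_s: 2.88
eef_pos: [643.8, 176.0, 47.1]
ee_rot: [-0.001, 0.616, 0.788, -0.002]
force: [0.6, 0.0, -0.6]
grip_width: 0.001
```

```bash
python3 -c "
from h import *
shift([644,175.6,42],104)
c=cam('side');cv2.imwrite('pics/side2.png',cv2.resize(c['color'][100:240,240:400],None,fx=4,fy=4))"
```

```text
t 2.88 tcp [643.8 176.   47.1] yaw 104.0 tilt 0.23 F [ 0.6  0.  -0.6] g 0.001 => d [-0.4  0.2  5.1] roll 0.0
```

View pics/side2.png

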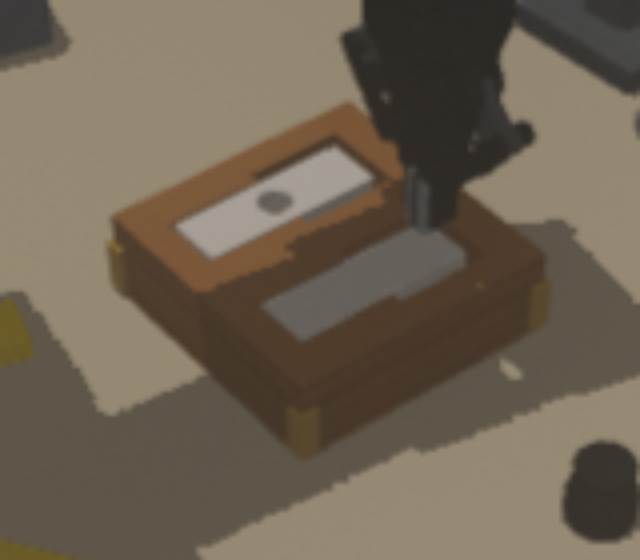

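The finger at (425,215) appears to be just above or at the block's surface, and the block is still flat with no force. By projection the tip is about 15 mm higher than the nominal "8 mm ahead of TCP". I'll continue down gently and watch the force.

Request:
move_arm(
  rows=[
    [[0, 0, 2, 0, -1], [0, 0, 4, 0, -1], [0, 0, 6, 0, -1], [0, 0, 8, 0, -1], [0, 0, 8, 0, -1]],
  ],
)

```text
time_s: 3.55
eef_pos: [643.4, 175.9, 38.5]
ee_rot: [-0.002, 0.616, 0.788, -0.002]
force: [-0.1, -0.2, -0.9]
grip_width: 0.002
```

```bash
python3 -c "
from h import *
shift([644,175.6,42],104)
for n in ('side','scene'):
  c=cam(n);p=proj(c,[644,176,54]).astype(int);print(n,p,proj(c,sense()['eef_pos']));I=c['color'][p[1]-60:p[1]+50,p[0]-75:p[0]+65]
  cv2.imwrite('pics/%s3.png'%n,I)
a=[cv2.resize(cv2.imread('pics/%s3.png'%n),(400,314),interpolation=cv2.INTER_CUBIC) for n in('side','scene')]
cv2.imwrite('pics/both3.png',cv2.convertScaleAbs(np.hstack(a),alpha=1.6))"
```

```text
t 3.55 tcp [643.4 175.9  38.5] yaw 104.0 tilt 0.29 F [-0.1 -0.2 -0.9] g 0.002 => d [-0.5  0.5 -3.5] roll 0.0
side [347 160] [346.59689752 165.76482754]
scene [321 366] [321.4194596  369.43560779]
```

View pics/both3.png

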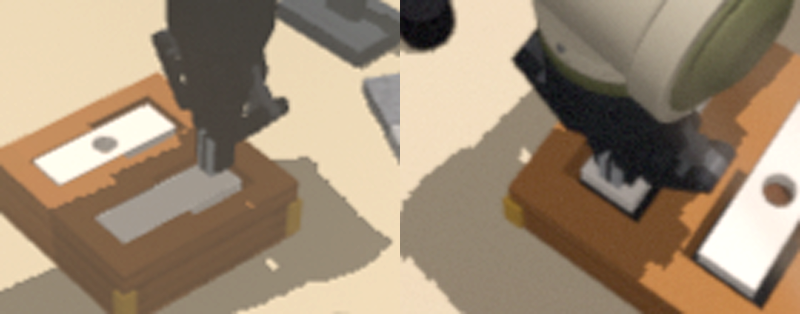

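The tip now looks to be right at the block's top, in the middle of its outer end. I'll press a further ~20 mm slowly.

Request:
move_arm(
  rows=[
    [[-0.4, 0.5, 2, 0, -1], [-0.4, 0.5, 4, 0, -1], [-0.4, 0.5, 6, 0, -1], [-0.4, 0.5, 8, 0, -1], [-0.4, 0.5, 10, 0, -1]],
  ],
)

```text
time_s: 4.28
eef_pos: [644.1, 175.7, 28.6]
ee_rot: [-0.002, 0.616, 0.788, -0.002]
force: [1.1, 1.0, 1.1]
grip_width: 0.001
```

Request:
move_arm(
  rows=[
    [[0, 0, 2, 0, -1], [0, 0, 4, 0, -1], [0, 0, 6, 0, -1], [0, 0, 8, 0, -1]],
  ],
)

```text
time_s: 4.78
eef_pos: [644.0, 175.7, 20.5]
ee_rot: [-0.002, 0.616, 0.788, -0.002]
force: [0.5, 0.2, -0.6]
grip_width: -0.001
```

```bash
python3 -c "
from h import *
shift([644,175.6,20],104)
for n in ('side','scene'):
  c=cam(n);p=proj(c,[644,176,54]).astype(int);I=c['color'][p[1]-60:p[1]+50,p[0]-75:p[0]+65]
  cv2.imwrite('pics/%s4.png'%n,I)
a=[cv2.resize(cv2.imread('pics/%s4.png'%n),(400,314),interpolation=cv2.INTER_CUBIC) for n in('side','scene')]
cv2.imwrite('pics/both4.png',cv2.convertScaleAbs(np.hstack(a),alpha=1.6))"
```

```text
t 4.78 tcp [644.  175.7  20.5] yaw 104.0 tilt 0.27 F [ 0.5  0.2 -0.6] g -0.001 => d [-0.1 -0.1  0.5] roll 0.0
```

View pics/both4.png

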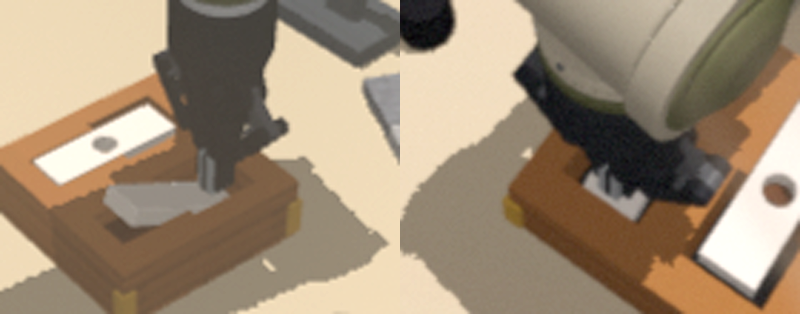

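The block is tipping: its near end has risen, at (140,205). A little further down, then straight up.

Request:
move_arm(
  rows=[
    [[0, 0, 2, 0, -1], [0, 0, 4, 0, -1], [0, 0, 5, 0, -1], [0, 0, 5, 0, -1], [0, 0, 0, 0, -1], [0, 0, -20, 0, -1], [0, 0, -45, 0, -1], [0, 0, -75, 0, -1], [0, 0, -110, 0, -1], [0, 0, -110, 0, -1], [0, 0, -110, 0, -1]],
  ],
)

```text
time_s: 6.25
eef_pos: [644.2, 175.7, 130.5]
ee_rot: [-0.002, 0.616, 0.788, -0.002]
force: [0.1, 0.0, -1.0]
grip_width: -0.001
```

```bash
python3 -c "
from h import *
shift([560,155,130],104)
for n in ('side','scene'):
  c=cam(n);p=proj(c,[600,165,54]).astype(int);o=(p[0]-75,p[1]-60);print(n,o,'x2.857');I=c['color'][p[1]-60:p[1]+50,p[0]-75:p[0]+65]
  cv2.imwrite('pics/%s5.png'%n,I)
a=[cv2.resize(cv2.imread('pics/%s5.png'%n),(400,314),interpolation=cv2.INTER_CUBIC) for n in('side','scene')]
cv2.imwrite('pics/both5.png',cv2.convertScaleAbs(np.hstack(a),alpha=1.6))"
```

```text
t 6.25 tcp [644.2 175.7 130.5] yaw 104.0 tilt 0.3 F [ 0.1  0.  -1. ] g -0.001 => d [  0.3 -86.7   0.9] roll 0.0
side (np.int64(255), np.int64(109)) x2.857
scene (np.int64(262), np.int64(284)) x2.857
```

View pics/both5.png

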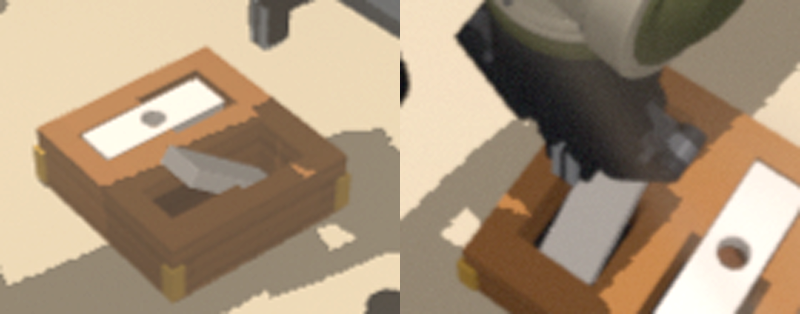

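The block leans by itself: its raised end is at about (178,170) in the left (side) crop and the fingers are clear of it. I'll check the raised end's position against the expected geometry and the fingertip height offset.

```bash
python3 -c "
from h import *
c=cam('side');t=np.radians(14);ex=np.array([np.cos(t),np.sin(t),0]);ey=np.array([-np.sin(t),np.cos(t),0])
O=np.array([600.3,164.7,0])+5*ex
for nm,x,y,z in(('topfar',-35.3,17.5,84),('topnear',-35.3,-17.5,84),('botfar',-44.5,17.5,72.2),('botnear',-44.5,-17.5,72.2)):
  p=proj(c,O+x*ex+y*ey+[0,0,z]);print(nm,p.round(1),'crop',((p-[255,109])*2.857).round())
for dz in(-8,0,8,16,24):print('tip',dz,((proj(c,sense()['eef_pos']+[0,0,dz])-[255,109])*2.857).round())
shift([575.6,158.6,85],104)
"
```

```text
topfar [314.  159.7] crop [168. 145.]
topnear [324.4 168.6] crop [198. 170.]
botfar [310.5 165.9] crop [159. 163.]
botnear [320.9 174.8] crop [188. 188.]
tip -8 [266.  75.]
tip 0 [266.  66.]
tip 8 [267.  56.]
tip 16 [267.  47.]
tip 24 [267.  38.]
t 6.4 tcp [644.  175.7 129.5] yaw 104.0 tilt 0.39 F [-0.2  0.8  0.3] g -0.002 => d [ -0.  -70.2  44.9] roll 0.0
```

The model corners match the picture to 1–2 mm, and the shut fingertips really sit ~16 mm above the reported TCP. Go above the lift point and open partway.

Request:
move_arm(
  rows=[
    [[0, -25, 0, 0, 0.3], [0, -50, 0, 0, 0.3], [0, -70, 0, 0, 0.3], [0, -70, 15, 0, 0.3], [0, -70, 35, 0, 0.3], [0, -70, 45, 0, 0.3], [0, -70, 55, 0, 0.3], [0, -70, 65, 0, 0.3], [0, -70, 65, 0, 0.3]],
  ],
  squeeze=60,
)

```text
time_s: 7.52
eef_pos: [575.4, 158.7, 64.2]
ee_rot: [-0.003, 0.616, 0.788, -0.003]
force: [-0.2, -0.2, -0.8]
grip_width: 0.645
```

```bash
python3 -c "
from h import *
shift([576,158.8,38],104)
for n in ('side','scene'):
  c=cam(n);p=proj(c,[590,165,64]).astype(int);o=(p[0]-75,p[1]-60);print(n,o,'x2.857');I=c['color'][p[1]-60:p[1]+50,p[0]-75:p[0]+65]
  cv2.imwrite('pics/%s6.png'%n,I)
a=[cv2.resize(cv2.imread('pics/%s6.png'%n),(400,314),interpolation=cv2.INTER_CUBIC) for n in('side','scene')]
cv2.imwrite('pics/both6.png',cv2.convertScaleAbs(np.hstack(a),alpha=1.8))"
```

```text
t 7.53 tcp [575.4 158.7  64.2] yaw 104.0 tilt 0.46 F [-0.2 -0.2 -0.8] g 0.645 => d [-0.   0.8 26.2] roll 0.0
side (np.int64(251), np.int64(106)) x2.857
scene (np.int64(266), np.int64(278)) x2.857
```

View pics/both6.png

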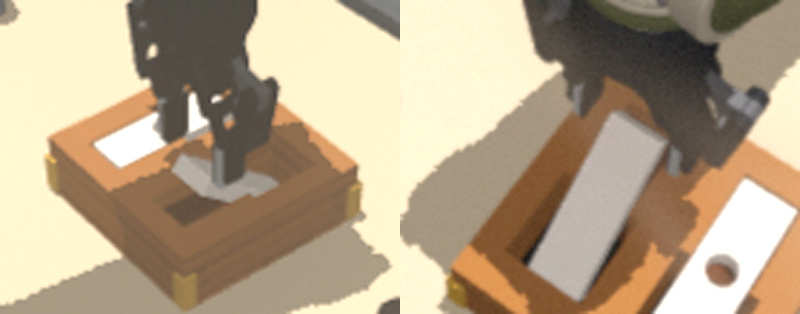

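The fingers straddle the raised end, with tips at (172,138) and (228,185) in the side crop. Go down to TCP z ≈ 41 (tips ~60, clear of the case top at 54) and close.

Request:
move_arm(
  rows=[
    [[0, 0.8, 8, 0, 0.3], [0, 0.8, 16, 0, 0.3], [0, 0.8, 23, 0, 0.3], [0, 0.8, 23, 0, 0.1], [0, 0.8, 23, 0, 0.0], [0, 0.8, 23, 0, -0.1], [0, 0.8, 23, 0, -0.2], [0, 0.8, 23, 0, -0.5], [0, 0.8, 23, 0, -1], [0, 0.8, 23, 0, -1], [0, 0.8, 23, 0, -1]],
  ],
  squeeze=60,
)

```text
time_s: 9.0
eef_pos: [576.8, 158.9, 42.4]
ee_rot: [-0.002, 0.616, 0.788, -0.002]
force: [1.8, 0.9, 2.1]
grip_width: 0.393
```

Opening ≈ 33–35 mm, so the block is gripped. Lift slowly.

Request:
move_arm(
  rows=[
    [[0, 0, -3, 0, -1], [0, 0, -8, 0, -1], [0, 0, -15, 0, -1], [0, 0, -23, 0, -1], [0, 0, -32, 0, -1], [0, 0, -42, 0, -1], [0, 0, -52, 0, -1], [0, 0, -64, 0, -1], [0, 0, -76, 0, -1], [0, 0, -88, 0, -1], [0, 0, -100, 0, -1], [0, 0, -100, 0, -1]],
  ],
)

```text
time_s: 10.5
eef_pos: [577.8, 159.1, 143.5]
ee_rot: [-0.001, 0.616, 0.788, -0.001]
force: [0.3, -0.5, -3.4]
grip_width: 0.395
```

```bash
python3 -c "
from h import *
shift([576,158.8,140],104)
c=cam('side');p=proj(c,[590,165,130]).astype(int);I=c['color'][p[1]-60:p[1]+90,p[0]-85:p[0]+75]
print(p[0]-85,p[1]-60)
cv2.imwrite('pics/side7.png',cv2.convertScaleAbs(cv2.resize(I,None,fx=4,fy=4,interpolation=cv2.INTER_CUBIC),alpha=1.6))
# plate top corners, both views (dark mask in plate box)
for n,b in(('scene',(150,165,300,285)),('side',(330,250,500,385))):
  c=cam(n);x0,y0,x1,y1=b;m=(c['color'].max(2)<75).astype(np.uint8)*255;k=np.zeros_like(m);k[y0:y1,x0:x1]=m[y0:y1,x0:x1]
  q=cv2.convexHull(max(cv2.findContours(k,cv2.RETR_EXTERNAL,cv2.CHAIN_APPROX_NONE)[0],key=cv2.contourArea))
  a=cv2.approxPolyDP(q,8,True)[:,0];print(n,[(tuple(int(i) for i in x),cast(c,*x,20)[:2].round().tolist()) for x in a])
"
```

```text
t 10.5 tcp [577.8 159.1 143.5] yaw 104.0 tilt 0.21 F [ 0.3 -0.5 -3.4] g 0.395 => d [ 0.2 -1.8  3.5] roll 0.0
241 81
scene [((245, 178), [481.0, -270.0]), ((286, 236), [511.0, -85.0]), ((197, 280), [704.0, -113.0]), ((162, 212), [671.0, -303.0])]
side [((343, 285), [506.0, -97.0]), ((408, 278), [621.0, -131.0]), ((459, 293), [688.0, -197.0]), ((488, 348), [669.0, -310.0]), ((375, 377), [475.0, -281.0])]
```

View pics/side7.png

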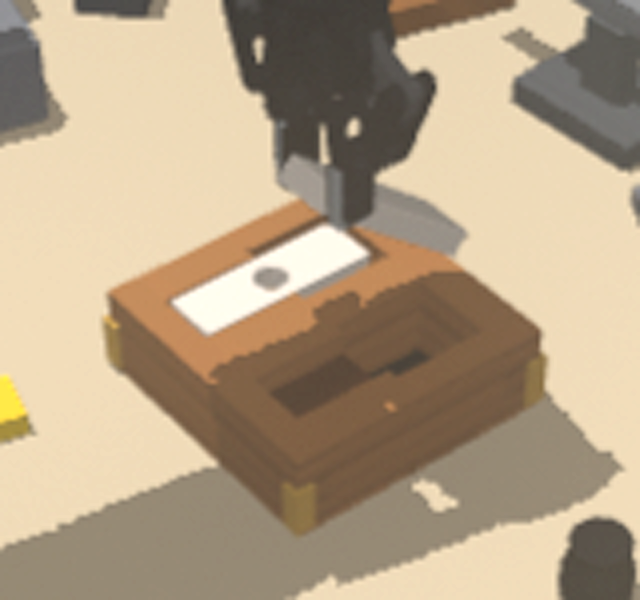

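The block is held firmly, at the same lean and clear of the case; its low end is at (450,240). The plate centre from both views is ≈ (590,−199), with the plate at −8.5° and the reference block at −6.5°. The target block centre is (596,−157), so the gripper goes to (553,−151) at yaw 82.5.

```bash
python3 -c "
from h import *
shift([553.4,-151.4,143],82.5)"
```

```text
t 10.65 tcp [577.  159.  141.9] yaw 104.0 tilt 0.38 F [-1.1  0.5 -3.6] g 0.393 => d [-295.4  -98.1   -0.7] roll 3.59
```

Request:
move_arm(
  rows=[
    [[-15, -5, 0, 0, -1], [-45, -15, 0, 0.4, -1], [-80, -27, 0, 0.9, -1], [-118, -39, 0, 1.4, -1], [-156, -52, 0, 1.9, -1], [-194, -64, 0, 2.4, -1], [-230, -76, 0, 2.9, -1], [-262, -87, 0, 3.3, -1], [-284, -94, 0, 3.6, -1], [-295.4, -98.1, 0, 3.6, -1], [-295.4, -98.1, 0, 3.6, -1]],
  ],
)

```text
time_s: 12.02
eef_pos: [553.0, -151.9, 142.2]
ee_rot: [-0.002, 0.752, 0.659, -0.003]
force: [-0.2, 0.5, -3.4]
grip_width: 0.394
```

```bash
python3 -c "
from h import *
shift([553.4,-151.4,80],82.5)"
```

```text
t 12.03 tcp [ 553.  -151.9  142.2] yaw 82.4 tilt 0.4 F [-0.2  0.5 -3.4] g 0.394 => d [ 0.7  0.7 62.2] roll -0.02
```

Request:
move_arm(
  rows=[
    [[0.7, 0.7, 15, 0, -1], [0.7, 0.7, 35, 0, -1], [0.7, 0.7, 55, 0, -1], [0.7, 0.7, 68, 0, -1], [0.7, 0.7, 74, 0, -1], [0.7, 0.7, 80, 0, -1], [0.7, 0.7, 84, 0, -1], [0.7, 0.7, 88, 0, -1], [0.7, 0.7, 88, 0, -1]],
  ],
  squeeze=40,
)

```text
time_s: 13.15
eef_pos: [553.4, -151.8, 55.9]
ee_rot: [-0.001, 0.752, 0.659, -0.003]
force: [-7.8, 1.3, 10.1]
grip_width: 0.395
```

```bash
python3 -c "
from h import *
shift([553.4,-151.4,40],82.5)
c=cam('side');I=c['color'][230:380,330:490]
cv2.imwrite('pics/side8.png',cv2.convertScaleAbs(cv2.resize(I,None,fx=4,fy=4,interpolation=cv2.INTER_CUBIC),alpha=1.6))
"
```

```text
t 13.15 tcp [ 553.4 -151.8   55.9] yaw 82.4 tilt 0.35 F [-7.8  1.3 10.1] g 0.395 => d [ 0.4  0.  15.9] roll -0.02
```

View pics/side8.png

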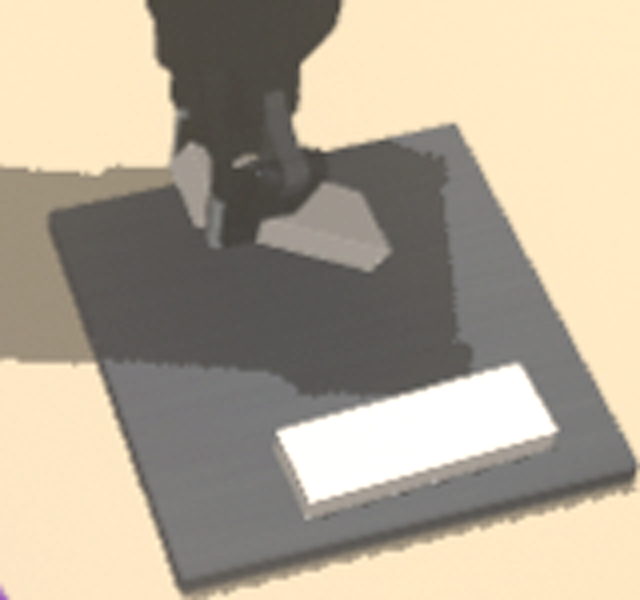

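The low end, at (370,260), is on the plate with ~13 N on it and the block is gripped at its raised end. Keep lowering so it pivots flat, easing the gripper back slightly.

Request:
move_arm(
  rows=[
    [[0.4, -1, 4, 0, -1], [0.4, -2, 8, 0, -1], [0.4, -3, 12, 0, -1], [0.4, -4, 16, 0, -1], [0.4, -5, 20, 0, -1], [0.4, -6, 24, 0, -1], [0.4, -7, 28, 0, -1], [0.4, -7, 31, 0, -1], [0.4, -7, 31, 0, -1]],
  ],
  squeeze=40,
)

```text
time_s: 14.32
eef_pos: [546.9, -151.0, 26.2]
ee_rot: [-0.0, 0.752, 0.659, -0.002]
force: [-5.4, 0.5, 6.8]
grip_width: 0.394
```

Request:
move_arm(
  rows=[
    [[0, -0.5, 3, 0, -1], [0, -1, 6, 0, -1], [0, -1.5, 9, 0, -1], [0, -2, 12, 0, -1], [0, -2, 14, 0, -1], [0, -2, 16, 0, -1], [0, -2, 16, 0, -1]],
  ],
  squeeze=40,
)

```text
time_s: 15.2
eef_pos: [545.3, -151.1, 11.2]
ee_rot: [0.001, 0.752, 0.659, -0.002]
force: [-4.8, 1.1, 5.3]
grip_width: 0.396
```

```bash
python3 -c "
from h import *
shift([545,-151,5],82.5)
c=cam('side');cv2.imwrite('pics/side9.png',c['color'])
for dz in(8,12,16,20,24):
  M=rot(sense()['ee_rot']).as_matrix();print(dz,proj(c,sense()['eef_pos']+M[:,0]*(-18)+[0,0,dz]).round(1))
m=(cv2.cvtColor(c['color'],cv2.COLOR_BGR2HSV));I=c['color'].max(2)
# near-side edges of block's shaded side: print brightness columns near fingertip
for u in range(376,440,6): print(u,I[262:300:2,u])
"
```

```text
t 15.2 tcp [ 545.3 -151.1   11.2] yaw 82.4 tilt 0.26 F [-4.8  1.1  5.3] g 0.396 => d [ 0.1 -0.3  6.2] roll -0.02
8 [379.7 308.7]
12 [379.9 307.4]
16 [380.1 306.1]
20 [380.2 304.8]
24 [380.4 303.5]
376 [46 47 46 47 47 46 45 45 45 45 45 45 45 58 63 63 53 61 67]
382 [46 46 46 44 45 44 44 44 43 43 45 44 46 92 43 44 43 43 43]
388 [46 46 46 46 46 48 54 52 51 50 49 49 48 54 44 48 46 43 43]
394 [46 47 46 46 45 46 46 47 51 55 58 58 58 56 57 59 59 50 43]
400 [103 157 157 157  91  55  55  54  57 105 105 104  63  45  45  44  44  73
 102]
406 [158 157 157 140  56  56  56  56  74 105 105 105 105 104 105 105 104 102
 102]
412 [158 157 152  57  58  57  56  57 107 106 105 105 105 105 105 104 104 102
  86]
418 [158 158 101  58  57  58  58  79 106 106 106 106 106 106 106 106 103 100
  56]
424 [158 144  78  77  59  59  59 106 106 106 106 106 106 106 105 108 103 104
  57]
430 [154  80  78  79  74  60  59  60  63  59  60  70  97 106 107 104 105  58
  59]
436 [103  80  79  79  79  80  80  78  80  79  79  78  79  78  78  79  77  78
  78]
```

Request:
move_arm(
  rows=[
    [[0, -0.3, 1.5, 0, -1], [0, -0.5, 3, 0, -1], [0, -0.5, 3, 0, -1]],
  ],
)

```text
time_s: 15.62
eef_pos: [545.2, -151.2, 9.0]
ee_rot: [0.001, 0.752, 0.659, -0.002]
force: [-3.5, 0.4, 4.5]
grip_width: 0.391
```

Request:
move_arm(
  rows=[
    [[0, 0, 1.5, 0, -1], [0, 0, 3, 0, -1], [0, 0, 3, 0, -1]],
  ],
)

```text
time_s: 16.0
eef_pos: [545.4, -151.3, 6.5]
ee_rot: [0.002, 0.752, 0.659, -0.002]
force: [-4.5, 2.1, 5.9]
grip_width: 0.395
```

Request:
move_arm(
  rows=[
    [[0, 0, 1, 0, -1], [0, 0, 2, 0, -1], [0, 0, 2, 0, -1]],
  ],
)

```text
time_s: 16.38
eef_pos: [545.6, -151.5, 5.1]
ee_rot: [0.002, 0.752, 0.659, -0.002]
force: [-6.0, 0.3, 5.2]
grip_width: 0.394
```

```bash
python3 -c "
from h import *
c=cam('side');cv2.imwrite('pics/side10.png',c['color'])
I=c['color'].max(2).astype(int)
M=rot(sense()['ee_rot']).as_matrix();g=sense()['eef_pos'];ex=M[:,1]
# expected flat block rows of near top edge & bottom edge at columns, block pt 43 ahead
for s in(20,40,60,80,95):
  b=g+ex*s-M[:,0]*17.5;print('flat near edge s',s,'z35',proj(c,[b[0],b[1],35]).round(1),'z20',proj(c,[b[0],b[1],20]).round(1))
for u in range(394,440,6): print(u,I[280:312,u])
"
```

```text
flat near edge s 20 z35 [391.4 300.8] z20 [390.6 305.7]
flat near edge s 40 z35 [402.1 298.2] z20 [401.2 303.1]
flat near edge s 60 z35 [412.8 295.5] z20 [411.8 300.4]
flat near edge s 80 z35 [423.4 292.9] z20 [422.3 297.8]
flat near edge s 95 z35 [431.3 290.9] z20 [430.1 295.8]
394 [48 51 58 63 63 57 57 57 57 57 56 55 56 58 59 57 55 53 50 47 43 41 43 46
 52 53 54 54 54 53 53 54]
400 [ 75 105 105 105 105 105 105 102  83  44  44  46  45  45  45  44  44  49
  72  96 101  91  53  54  54  54  53  53  54  54  55  53]
406 [105 105 106 105 106 105 106 105 105 105 105 105 105 105 105 106 108 102
 102  99  84  54  54  55  54  54  54  55  54  54  54  55]
412 [106 106 106 106 106 105 106 105 106 105 106 106 105 106 105 103 102 102
  97  75  54  55  55  54  55  54  54  55  55  55  54  54]
418 [107 106 106 106 106 106 106 106 106 106 106 106 107 106 102 103 102  95
  66  55  56  56  55  56  56  56  56  55  55  55  56  55]
424 [107 107 107 107 106 107 106 106 107 106 106 108 111 104 103 103  93  56
  56  56  57  57  56  57  56  56  56  56  56  56  57  56]
430 [ 69  62  72  74  97 111 109 107 106 123 145 111 103 104 103  93  57  58
  58  57  57  57  57  56  57  56  56  57  56  56  56  57]
436 [80 80 79 78 79 79 78 78 77 78 79 77 78 79 77 78 79 79 78 78 78 77 77 77
 77 78 78 77 76 76 77 76]
```

Request:
move_arm(
  rows=[
    [[0, 0, 1, 0, -1], [0, 0, 2, 0, -1], [0, 0, 2, 0, -1]],
  ],
)

```text
time_s: 16.8
eef_pos: [545.8, -151.7, 3.5]
ee_rot: [0.002, 0.752, 0.659, -0.002]
force: [-4.3, 0.8, 5.0]
grip_width: 0.393
```

Request:
move_arm(
  rows=[
    [[0, 0, 1, 0, -1], [0, 0, 2, 0, -1], [0, 0, 2, 0, -1]],
  ],
)

```text
time_s: 17.18
eef_pos: [545.8, -151.8, 1.7]
ee_rot: [0.002, 0.753, 0.659, -0.002]
force: [-5.1, 0.4, 6.5]
grip_width: 0.391
```

Request:
move_arm(
  rows=[
    [[0, 0, 1, 0, -1], [0, 0, 1.5, 0, -1], [0, 0, 1.5, 0, -1]],
  ],
)

```text
time_s: 17.55
eef_pos: [545.9, -151.8, 0.3]
ee_rot: [0.003, 0.752, 0.659, -0.002]
force: [-4.6, 1.8, 3.7]
grip_width: 0.393
```

Release gently: open a little at a time, then straight up.

Request:
move_arm(
  rows=[
    [[0, 0, 0, 0, -0.2], [0, 0, 0, 0, -0.15], [0, 0, 0, 0, -0.1], [0, 0, 0, 0, 0], [0, 0, 0, 0, 0.2], [0, 0, 0, 0, 0.3], [0, 0, 0, 0, 0.3], [0, 0, -15, 0, 0.3], [0, 0, -45, 0, 0.3], [0, 0, -85, 0, 0.3], [0, 0, -130, 0, 0.3], [0, 0, -170, 0, 0.3]],
  ],
)

```text
time_s: 19.05
eef_pos: [545.8, -150.8, 173.2]
ee_rot: [0.003, 0.752, 0.659, -0.001]
force: [-0.0, -0.2, -0.2]
grip_width: 0.649
```

Request:
move_arm(
  rows=[
    [[0, -20, -20, 0, 0.3], [0, -60, -30, 0, 0.3], [0, -100, -30, 0, 0.3], [0, -140, -30, 0, 0.3], [0, -140, -30, 0, 0.3], [0, -140, -30, 0, 0.3]],
  ],
)

```text
time_s: 19.8
eef_pos: [407.5, -132.3, 203.6]
ee_rot: [0.004, 0.753, 0.659, -0.001]
force: [0.2, 1.8, 0.3]
grip_width: 0.652
```

Run:
```python
from h import *
s=sense();print(s['time_s'],s['eef_pos'].round(1),s['force'].round(1))
for n in('scene','side'):
  c=cam(n);h=cv2.cvtColor(c['color'],cv2.COLOR_BGR2HSV);m=((h[...,1]<60)&(h[...,2]>90)).astype(np.uint8)*255
  k=np.zeros_like(m);x0,y0,x1,y1=(165,180,280,270) if n=='scene' else (345,262,480,370);k[y0:y1,x0:x1]=m[y0:y1,x0:x1]
  for q in cv2.findContours(k,cv2.RETR_EXTERNAL,cv2.CHAIN_APPROX_NONE)[0]:
    if cv2.contourArea(q)>200:
      P=np.array([cast(c,u,v,35)[:2] for u,v in q[:,0]],np.float32);r=cv2.minAreaRect(P);print(n,q[:,0].mean(0).round(),np.round(r[0]),np.round(r[1]),round(r[2],1))
  cv2.imwrite(f'pics/{n}11.png',c['color'])
a=cv2.imread('pics/scene11.png')[150:450,140:440];b=cv2.imread('pics/side11.png')[120:400,230:510]
cv2.imwrite('pics/end.png',cv2.convertScaleAbs(np.hstack([cv2.resize(a,(400,400)),cv2.resize(b,(400,400))]),alpha=1.3))
```

```text
19.8 [ 407.5 -132.3  203.6] [0.2 1.8 0.3]
scene [256. 261.] [597. -80.] [ 58. 106.] 49.6
scene [172. 251.] [ 714. -198.] [122.  39.] 81.2
scene [232. 233.] [ 590. -152.] [ 46. 110.] 82.9
scene [266. 186.] [ 475. -208.] [46. 69.] 49.7
scene [198. 193.] [ 599. -275.] [106. 154.] 49.7
side [450. 365.] [ 586. -322.] [ 26. 111.] 81.1
side [433. 339.] [ 590. -266.] [ 43. 116.] 83.5
side [352. 339.] [ 481. -205.] [134.  41.] 64.5
side [401. 292.] [ 588. -161.] [ 45. 115.] 82.8
side [468. 288.] [ 694. -211.] [139.  64.] 65.9
side [386. 267.] [598. -95.] [ 44. 176.] 80.4
```

View pics/end.png

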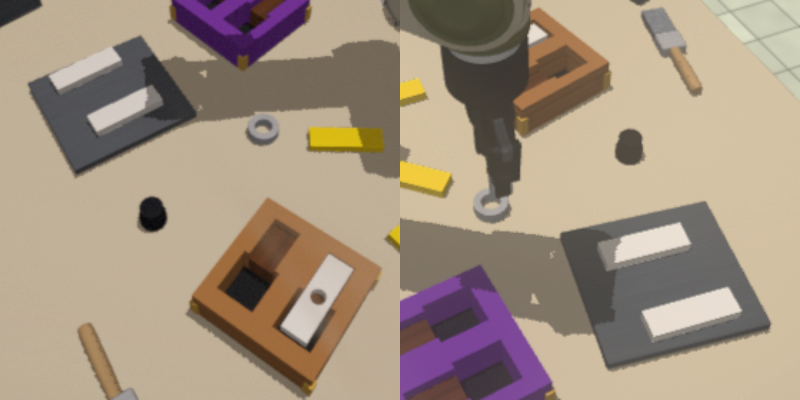

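The plain block lies flat on the free half of the plate, at (125,110) left and (645,245) right. Its centre is ≈ (589,−157), parallel to the reference block within 1°. Everything else is where it was and the gripper is clear, so I'm handing in.

```bash
python3 -c "
from rig import ctrl
print(ctrl.finish_job())"
```

```text
the job is handed in; nothing more can be done
None
```

The plain block is out of the case and lying flat on the free half of the soak plate. I handed the job in at about 20 s on the robot's clock, well inside the 43 s limit. No verdict was reported.

- **How it went:** I pressed the block's end over the deep well until it tipped and stayed leaning by itself. Then I gripped the raised end, lifted it out and lowered it onto the plate until it pivoted flat. I opened the fingers and backed away.
- **Final position:** the last pictures put the block's centre at about (589, −157) mm, roughly 40 mm onto the free half and within a few mm of mid-plate along x. It is parallel to the reference block within about 1°.
- **Flatness:** I judged this by eye in the last picture and did not measure it after release.
- **Other objects:** the reference block measured within about 3 mm of its first measured position. The bored block, ring gauge and loupe looked unmoved, but I did not re-measure them.
- **What disagreed:** the shut fingertips were about 16 mm behind the reported TCP, not 8 mm ahead of it as the interface text says. Because of this my first press stopped short, and I set the later heights from the pictures and the force reading. Some of the automatic outlines in the last check also merged with the plate's surroundings, so I used only the ones that matched the block's size.

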